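# Blue filter and instruments for a seed dissection

## Robot

A 6-joint arm with a two-finger parallel gripper is mounted at the origin on the work surface. World frame = base frame: x ahead of the robot, y to its left, z up, the work surface at z = 0. Lengths are in m, angles in rad, forces in N, time in s.
With the tool pointing down it reaches from about 0.35 to 0.85 m from the base axis. Payload 8.1 kg.
Tool frame: the origin (TCP) lies at the very end of the fingers, on their centre line; the grasp point (between the pads) lies 19 mm behind it; z points along the fingers, y is the line along which they close (so a half turn about z gives the same grasp; the last joint's range is limited). The gripper opens to 93 mm and grips with 3 to 60 N. Pads are 15 mm wide; open, the fingers measure 128 mm over their backs; the gripper's body (75 mm by 188 mm) begins 65 mm behind the grasp point.
Start: joints at [1.257, 0.13, 1.488, -0, 1.523, -0.085], TCP at [0.136, 0.584, 0.219] pointing down, gripper open.
Joint ranges: [-2.96, 2.96], [-0.89, 2.26], [0.02, 2.5], [-1.34, 4.48], [0, 2.73], [-2.66, 2.66]. Speed limits (rad/s): [2.39, 2.39, 2.79, 3.14, 3.14, 3.14].

## Interface

Orientations are given as a rotation vector (axis times angle).
In Python, from plant import monitor, eyes, ticket gives the robot as it stands.
- The arm moves only by the tool arm_command, never from a script. Its argument "deltas" is a list that holds one entry, the list of rows, each a list of 6 numbers: the shift along the world's x, y, z in cm, then the turn, a rotation vector about the world's x, y, z in degrees. In form: [[[tx, ty, tz, rx, ry, rz], ...]]. A call has 1 to 12 rows; each row shifts and turns the commanded pose from where the row before left it; what a row does not reach is not made up. A row lasts 1/12 s, in which the tool goes at most 41.7 mm and 7.16 degrees, less where a joint would pass 70% of its speed; a pose out of reach is approached as far as the arm can. A call is refused whole if a number of a shift passes 4.17 or a number of a turn 7.16, either way. A call with a gripper value outside its range is refused whole. "gripper" is the opening, from -1 (shut) to 1 (fully open), set as the call begins (left out, the last holds). The fingers move at their own pace and stop on an object; "squeeze" is the grip in N (left out, the last holds). Time passes only in rows, so rows that do not move let the fingers close. It gives the time, the measured TCP pose, the force, the opening and the grip force at its end, in the units of the state.
- monitor.read_state(): the state, without advancing time (a new reading comes with each control period).
- eyes.read_camera(name): name is "side" or "top" or "wrist"; returns the picture (480x640x3 uint8, blue, green, red); there is no depth.
- eyes.camera_model(name): a dict with "fx", "fy", "cx", "cy" (pixels), "rvec" (rotation vector, rad) and "tvec" (3), from world to camera coordinates, as OpenCV has them. Camera axes: x right, y down, z forward; pixel columns grow to the right and rows downward; lengths in m; the calibration is good to about 2 mm. A picture is of the moment at which its call begins: read the wrist's pose just before it. camera_model takes no time and is no camera call; for the wrist camera it gives the pose at the moment of the call.
- ticket.close_job(): hands the job in; it is judged then, once.
The state is a dict: "t": time; "q": joint angles; "dq": joint speeds; "joint_torque": joint torques, N m; "tool_pos": TCP position; "orientation": TCP orientation; "force": force on the tool from outside, world axes, zero at the start; "wrist_torque": the same for the moment, N m; "opening": finger opening in m; "gripper_force": force on a finger pad.
Only numpy, scipy, OpenCV 4.12 (cv2) and the standard library are available. Lean on these libraries where they do the work, as an engineer would, in place of code of your own. Each camera call takes 0.05 s, during which the arm holds its last target. There are 200 camera calls.

## Task

Set up the stereo microscope for dissecting the next seed. Squeeze the red latch tab on the filter slide's grip and draw the slide out one stop, from the clear to the blue filter, so that the latch springs back into its notch; never force the latch and do not knock the microscope's head. Lay the steel forceps and the yellow-handled needle gently into the tray's combs in order of use, counted from the microscope's end (forceps, needle, then the spatula that is already there), all tips pointing the same way as the spatula's, and leave everything else where it is.

Things in the scene. Friction and masses are not known exactly. Their poses are not given: they have to be found in the camera images.
- microscope: Stereo microscope, fixed, to the robot's left. Grey light base 290 (x) x 200 (y) x 62 mm high; origin at the centre of its underside, x axis from its front (operator's side) to its rear; the front looks roughly to the robot's right (-y world). Steel pole at the rear, glass stage plate in the top. The filter slide is drawn out straight to the front (-x) from a slot in the front face (x = -145 mm).
- microscope_head: Optical head on the pole (frame of microscope). Objective 172 mm above the bench; two black eyepieces slope forward over the base's front and the slide's grip, to x = -205 mm, y = +-52 mm, from 270 to 410 mm high. A tool standing upright over the grip would hit them: come in tilted 35 to 45 degrees, the gripper's body leaning out to the front (-x).
- filter_grip (a point): Pinch point of the slide's grip, 38 mm up, 42 mm before the base's front at the first stop; moves with the slide; axes of microscope. Grip 40 mm long (x, centred here), 20 to 52 mm above the bench, pinched along y: fixed black block, face at y = +16 mm; red latch tab, outer face at y = -24 mm free, -16 mm pressed home (then 32 mm wide, centred here). Nothing stands beside it.
- filter_slide (a joint): Filter slide, m: 0 at the first stop (clear filter over the lamp), grows as it is drawn out to the front. Notched stops 40 mm apart: 0 clear, 0.040 blue, 0.080 amber; the latch has about 2.5 mm of play each way in a notch. Runs with about 2 N of friction. Locked in a stop until the tab is pressed.
- filter_tab (a joint): Red latch tab, m: 0 when free and caught in a notch, 0.008 when pressed home. Spring 2 N at the start of the stroke, 6 N at the end. The slide is free when it is pressed beyond 0.005; let go between two stops, it rests at about 0.005 on the land and drops into the next notch when the slide gets there.
- tray: Fixed steel tray, 230 (x) x 190 (y) mm, rim 12 mm high, origin at the centre of its underside. Two blue comb bars 10 mm thick run along y at x = -40 and +40 mm, each with three notches 24 mm wide, 48 mm apart, floors 20 mm and tooth tops 32 mm above the bench. Instruments lie along x across both combs. Its +y end is towards the microscope.
- place1 (a point): First place of the tray, nearest to the microscope (+y end): centre between the two combs, at the height of the notch floors (20 mm). Axes as tray. The forceps belong here.
- place2 (a point): Middle place of the tray, likewise, 48 mm from the first. The needle belongs here.
- forceps: Steel forceps, loose, 130 mm long along x with the tips at +x, 14.5 mm wide (y) over the 46 mm long parallel middle, 9 mm high; about 30 g. Origin at the centre of the underside, half way along. On the bench with the tips away from the robot.
- forceps_mid (a point): Middle of the forceps: the place to grip them, across y, 4.5 mm above their underside.
- forceps_tip (a point): Tip of the forceps, 65 mm from the middle.
- needle: Dissecting needle, loose: yellow square handle 110 x 9 x 9 mm along x with a thin steel needle at its +x end, to x = 105 mm; about 25 g. Origin at the centre of the handle's underside. On the bench with the tip away from the robot.
- needle_mid (a point): Middle of the needle's handle: the place to grip it, across y, 4.5 mm above its underside.
- needle_tip (a point): Tip of the needle, 105 mm from the middle of the handle.
- spatula: Small spatula with a green handle 110 x 8 x 6 mm and a steel blade at +x, 155 mm long, lying in the tray's third place, farthest from the microscope. To be left there.
- dish_large: Closed petri dish, 90 mm wide, 15 mm high, loose. Not to be moved.
- dish_small: Closed petri dish, 60 mm wide, 15 mm high, loose. Not to be moved.
- paper_cup: Striped paper cup, 83 mm wide at the rim, 99 mm high, loose. Not to be moved.
- pen: Blue ball pen, 132 mm long, lying on the bench, loose. Not to be moved.
- sample_jar: Amber jar with a white cap, 64 mm wide, 75 mm high, loose. Not to be moved.
- loupe: Black hand loupe, 40 mm wide, 30 mm high, loose. Not to be moved.
Mind the look-alikes: they are no part of the job. Of the things that look like the needle, the smaller one is meant.

How it is judged:
At the end, for the whole second after the job is handed in: Filter slide at its second stop (40 mm within 4 mm), latch tab sprung out (within 2 mm); forceps in the tray's first place, needle in the middle one, across both combs (18 mm along, 11 mm across, down on the notch floors, in line within 0.15 rad), tips like the spatula's, released, at rest (value of joint filter_slide between 0.036 and 0.044 m and value of joint filter_tab below 0.002 m and x of forceps_mid in the frame of place1 between -0.018 and 0.018 m and y of forceps_mid in the frame of place1 between -0.011 and 0.011 m and z of forceps_mid in the frame of place1 between 0.001 and 0.0085 m and angle between the x axis of each of forceps, needle and the x axis of tray, either way round below 0.15 rad and x of forceps_tip in the frame of place1 above 0.03 m and linear speed of each of forceps, needle below 0.02 m/s and contact force between the fingers and forceps below 0.1 N and x of needle_mid in the frame of place2 between -0.018 and 0.018 m and y of needle_mid in the frame of place2 between -0.011 and 0.011 m and z of needle_mid in the frame of place2 between 0.001 and 0.0085 m and x of needle_tip in the frame of place2 above 0.03 m and contact force between the fingers and needle below 0.1 N); the robot touches nothing.
It fails at once if the filter slide is forced out of a stop against its latch (value of joint filter_tab below 0.003 m and (value of joint filter_slide between 0.006 and 0.034 m or value of joint filter_slide between 0.046 and 0.074 m)).
It fails at once if the robot knocks the microscope's head (more than 10 N) (contact force between any of the arm, the fingers and microscope_head above 10 N).
It fails at once if an instrument is dropped or thrown (faster than 0.6 m/s out of the fingers) ((linear speed of forceps above 0.6 m/s and contact force between the fingers and forceps below 0.05 N) or (linear speed of needle above 0.6 m/s and contact force between the fingers and needle below 0.05 N)).
It fails at once if the spatula (by more than 20 mm) or another bystander (by more than 30 mm) is shifted (distance of spatula from where it was at the start of the episode above 0.02 m or distance of any of dish_large, dish_small, paper_cup, pen, sample_jar, loupe from where it was at the start of the episode above 0.03 m).
It also fails if it takes over 67 s, if anything falls off the work surface, if the arm or the gripper's body presses on something with over 40 N, if the wrist force passes 120 N, or if a joint passes its speed limit or range.

## Working session

There is one attempt and no reset: what is moved stays moved. The work goes in short steps, Python scripts to look and compute and a tool call to move; the robot and the scene stay as the last step left them, time stands still between calls to the robot, and variables do not carry over. Pictures are saved under pics/ and viewed, at most 10 in all, crops included, and the job is handed in when it is done.

Besides the shell and the picture viewer there is one more tool, called after "Emit:" by a JSON object that holds its "method" and its "body". arm_command: Moves the arm, as the interface text tells. Its arguments: {"type":"object","properties":{"deltas":{"type":"array"},"gripper":{"type":"number"},"squeeze":{"type":"number"}},"required":["deltas"]}

```bash
ls; mkdir -p pics; cat > h.py <<'E'
import numpy as np, cv2
from plant import monitor, eyes, ticket
def cam(n):
    m=eyes.camera_model(n); R=cv2.Rodrigues(np.array(m["rvec"],float))[0]; t=np.array(m["tvec"],float).ravel()
    K=np.array([[m["fx"],0,m["cx"]],[0,m["fy"],m["cy"]],[0,0,1.]]); return K,R,t
def ray(c,uv):
    K,R,t=c; d=R.T@np.linalg.inv(K)@np.array([uv[0],uv[1],1.]); return -R.T@t,d/np.linalg.norm(d)
def onz(c,uv,z):
    o,d=ray(c,uv); return o+d*(z-o[2])/d[2]
def proj(c,P):
    K,R,t=c; p=K@(R@np.array(P,float)+t); return p[:2]/p[2]
def tri(c1,u1,c2,u2):
    o,d=ray(c1,u1);p,e=ray(c2,u2)
    s=np.linalg.lstsq(np.stack([d,-e],1),p-o,rcond=None)[0]
    a=o+d*s[0];b=p+e*s[1]; return (a+b)/2,np.linalg.norm(a-b)
E
python3 - <<'E'
from h import *
for n in ["top","side","wrist"]:
    i=eyes.read_camera(n); cv2.imwrite(f"pics/{n}0.png",i); c=cam(n); print(n,np.round(-c[1].T@c[2],3),c[0][0,0])
print(monitor.read_state())
E
```

```text
pics
top [0.442 0.031 1.225] 495.37610665587
side [ 0.279 -0.781  0.558] 440.06228318667763
wrist [0.064 0.601 0.384] 377.311233137538
{'t': 0.15, 'q': array([ 1.25661136e+00,  1.30996986e-01,  1.48903511e+00, -1.31011354e-05,
        1.52299285e+00, -8.54008684e-02]), 'dq': array([-0.00152251, -0.0014067 , -0.0028564 , -0.00041207, -0.00078349,
        0.00069646]), 'joint_torque': array([ 4.49125127e-04, -5.60471749e+01, -4.92334735e+01,  7.68175093e-02,
        3.04617186e-02, -4.97813494e-05]), 'tool_pos': array([0.13592305, 0.58394915, 0.21781958]), 'orientation': array([-3.58557903e-01, -3.12079002e+00,  2.20898366e-03]), 'force': array([0.39029207, 0.61083681, 0.20774635]), 'wrist_torque': array([ 0.03627218, -0.02665417, -0.04336549]), 'gripper_force': 0.0, 'opening': 0.09288861461468537}
```

View pics/top0.png

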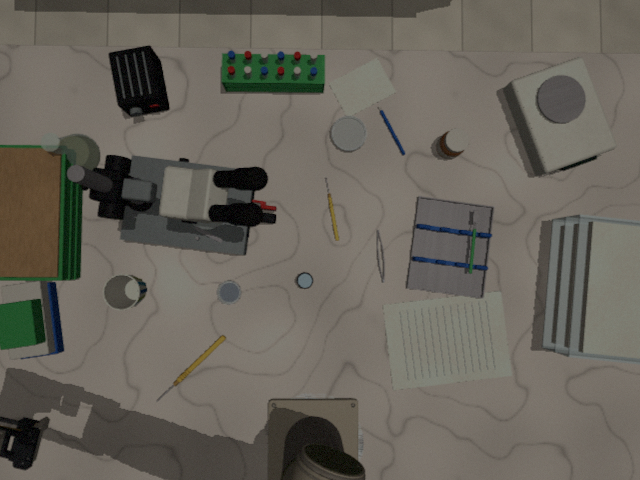

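View pics/side0.png

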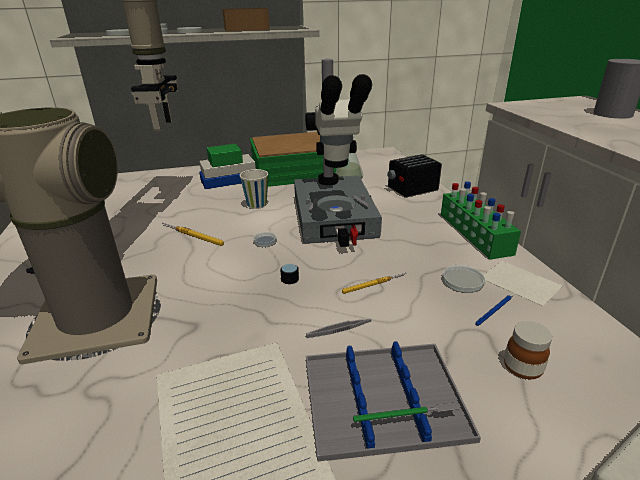

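Candidates for the needle are the yellow one at top px (333,215), about 60 px long with its tip up and away from the robot, and a larger one at (195,365), about 90 px long. I choose (333,215) as the smaller. The forceps are at (380,256), the tray at (450,247) with the spatula blade pointing up, and the red tab at (265,206). Next I measure and check the choices in a close crop.

```bash
cat > m.py <<'E'
from h import *
def blobs(img,lo,hi,box,amin=8):
    x0,y0,x1,y1=box; hsv=cv2.cvtColor(img,cv2.COLOR_BGR2HSV)
    m=cv2.inRange(hsv,np.array(lo),np.array(hi)); z=np.zeros_like(m); z[y0:y1,x0:x1]=m[y0:y1,x0:x1]
    cs=cv2.findContours(z,cv2.RETR_EXTERNAL,cv2.CHAIN_APPROX_NONE)[0]; out=[]
    for c in cs:
        if cv2.contourArea(c)<amin: continue
        r=cv2.minAreaRect(c); b=cv2.boxPoints(r)
        d=[np.linalg.norm(b[0]-b[1]),np.linalg.norm(b[1]-b[2])]
        e=((b[0]+b[3])/2,(b[1]+b[2])/2) if d[0]>d[1] else ((b[0]+b[1])/2,(b[2]+b[3])/2)
        out.append((cv2.contourArea(c),np.array(r[0]),e[0],e[1],max(d),min(d)))
    return sorted(out,key=lambda o:-o[0])
E
python3 - <<'E'
from m import *
T=cv2.imread("pics/top0.png");S=cv2.imread("pics/side0.png");ct=cam("top");cs=cam("side")
def show(n,img,lo,hi,box,k=4,z=None,c=None):
    for o in blobs(img,lo,hi,box)[:k]:
        print(n,int(o[0]),*[np.round(v,1) for v in o[1:]], *( [np.round(onz(c,v,z),4) for v in o[1:4]] if z is not None else []))
show("ylwT",T,(18,90,70),(35,255,255),(150,150,420,420),3,.009,ct)
show("ylwS",S,(15,110,70),(35,255,255),(150,200,420,300),3,.009,cs)
show("bluT",T,(100,100,40),(125,255,255),(400,190,500,300),6,.032,ct)
show("bluS",S,(100,120,40),(128,255,255),(300,330,480,460),8,.032,cs)
show("redT",T,(0,120,60),(8,255,255),(240,180,290,240),3,.05,ct)
show("redS",S,(0,120,60),(8,255,255),(320,200,380,260),3,.05,cs)
show("grnT",T,(45,80,40),(85,255,255),(400,190,500,300),3,.03,ct)
big=np.zeros((600,800,3),np.uint8)
def crop(img,x,y,w,h,f): return cv2.resize(img[y:y+h,x:x+w],None,fx=f,fy=f,interpolation=cv2.INTER_CUBIC)
a=crop(T,240,170,150,120,5.33); big[:300]=cv2.resize(a,(800,640))[:,:][:300] if 0 else 0
big[:300,:400]=crop(T,230,180,80,60,5); big[:300,400:]=crop(T,310,170,80,60,5)
big[300:,:400]=crop(T,345,225,80,60,5); big[300:,400:]=crop(S,310,195,80,60,5)
cv2.imwrite("pics/crop0.png",big)
E
```

```text
ylwT 295 [199.1 360. ] [174.1 384.1] [224. 336.] 69.3 5.3 [0.1997 0.2763 0.009 ] [0.1423 0.3354 0.009 ] [0.2575 0.2169 0.009 ]
ylwT 119 [332.6 216.6] [328.3 193.1] [336.9 240. ] 47.7 3.7 [ 0.5499 -0.0462  0.009 ] [ 0.6079 -0.0355  0.009 ] [ 0.4921 -0.0568  0.009 ]
ylwS 215 [199.4 235.2] [176.  227.1] [222.9 243.3] 49.6 5.6 [0.2058 0.2695 0.009 ] [0.1448 0.3333 0.009 ] [0.2627 0.2099 0.009 ]
ylwS 196 [366.3 284.1] [342.3 291.1] [390.3 277.1] 50.0 5.2 [ 0.5511 -0.0528  0.009 ] [ 0.4944 -0.0634  0.009 ] [ 0.6104 -0.0417  0.009 ]
bluT 180 [444.3 229.3] [416.8 225.5] [471.8 233.2] 55.6 4.7 [ 0.5185 -0.3162  0.032 ] [ 0.5274 -0.2491  0.032 ] [ 0.5096 -0.3834  0.032 ]
bluT 160 [440.6 261.6] [412.9 257.8] [468.2 265.4] 55.8 4.1 [ 0.4402 -0.3065  0.032 ] [ 0.4491 -0.2393  0.032 ] [ 0.4313 -0.3738  0.032 ]
bluT 44 [483.4 234.8] [475.9 234.2] [491.  235.5] 15.1 4.6 [ 0.5057 -0.4118  0.032 ] [ 0.5071 -0.3934  0.032 ] [ 0.5043 -0.4302  0.032 ]
bluT 41 [480. 267.] [473. 267.] [487. 267.] 14.0 4.0 [ 0.4276 -0.4026  0.032 ] [ 0.4275 -0.3855  0.032 ] [ 0.4277 -0.4197  0.032 ]
bluS 576 [404.1 375.2] [
[... 223 characters left out ...]
2 ] [ 0.4309 -0.3841  0.032 ]
bluS 292 [423.3 426.7] [418.4 412.8] [428.2 440.6] 29.5 12.4 [ 0.504  -0.4254  0.032 ] [ 0.5073 -0.4025  0.032 ] [ 0.5009 -0.4469  0.032 ]
bluS 234 [368.2 433.8] [365.2 420.1] [371.3 447.6] 28.2 10.3 [ 0.4269 -0.4166  0.032 ] [ 0.4301 -0.3946  0.032 ] [ 0.4239 -0.4373  0.032 ]
redT 57 [263.4 204.7] [252.1 199.7] [274.7 209.7] 24.7 6.3 [0.5734 0.1212 0.05  ] [0.5852 0.148  0.05  ] [0.5616 0.0943 0.05  ]
redS 57 [354.5 234.4] [353.1 225. ] [356.  243.8] 19.1 5.9 [0.5707 0.0934 0.05  ] [0.5821 0.1406 0.05  ] [0.5602 0.0497 0.05  ]
grnT 87 [472.  250.5] [470.  272.1] [474.1 228.9] 43.4 3.3 [ 0.4675 -0.3842  0.03  ] [ 0.4151 -0.3786  0.03  ] [ 0.5201 -0.3899  0.03  ]
```

View pics/crop0.png

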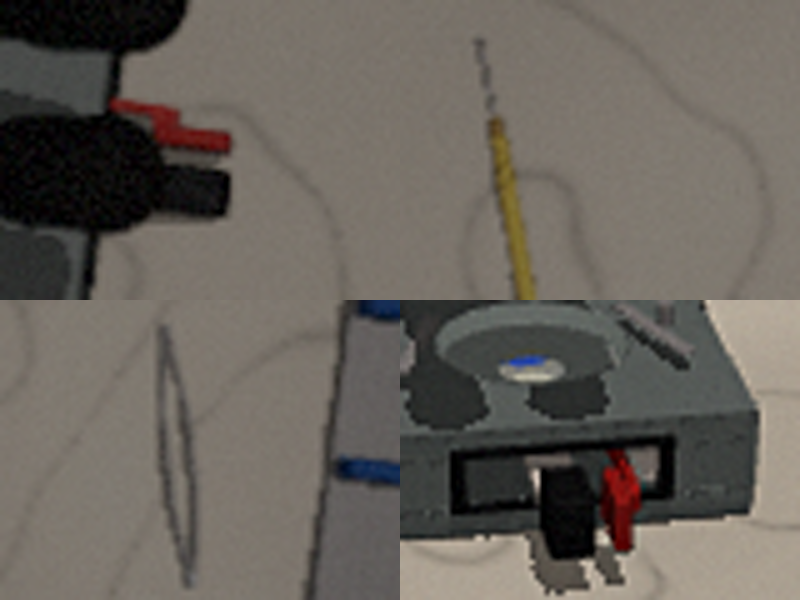

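The crop confirms the choice. The small needle lies at (332,216) with its steel tip up. The forceps run from (378,230) to (383,282). The red tab is above the black block, with both front ends near px 275. I now move round the microscope at low radius, towards the instruments.

Emit:
{"method": "arm_command", "body": {"deltas": [[[-0.3,-3.7,0.6,0,0,0],[-0.3,-3.7,0.6,0,0,0],[-0.3,-3.7,0.6,0,0,0],[-0.3,-3.7,0.6,0,0,0],[-0.3,-3.7,0.6,0,0,0],[3,-2.3,0,0,0,0],[3,-2.3,0,0,0,0],[3,-2.3,0,0,0,0],[3,-2.3,0,0,0,0],[3,-2.3,0,0,0,0],[3,-2.3,0,0,0,0]]]}}

```text
t: 1.07
tool_pos: [0.3021, 0.2599, 0.2487]
orientation: [0.358, 3.121, 0.001]
force: [0.6, 0.8, -0.5]
opening: 0.0929
gripper_force: 0.0
```

Emit:
{"method": "arm_command", "body": {"deltas": [[[1.2,-3.7,0,0,0,2.1],[1.2,-3.7,0,0,0,2.1],[1.2,-3.7,0,0,0,2.1],[1.2,-3.7,0,0,0,2.1],[1.2,-3.7,0,0,0,2.1],[1.2,-3.7,0,0,0,2.1],[1.2,-3.7,0,0,0,2.1],[1.2,-3.7,0,0,0,2.1],[1.2,-3.7,0,0,0,2.1],[0,-3,0,0,0,0],[0,0,0,0,0,0],[0,0,0,0,0,0]]]}}

```text
t: 2.07
tool_pos: [0.4087, -0.1029, 0.2482]
orientation: [0.153, -3.137, -0.001]
force: [0.2, 0.0, -0.3]
opening: 0.0925
gripper_force: 0.0
```

```bash
python3 - <<'E'
from m import *
cw=cam("wrist");W=eyes.read_camera("wrist");np.savez("w1.npz",K=cw[0],R=cw[1],t=cw[2]);cv2.imwrite("pics/w1.png",W)
T=eyes.read_camera("top");S=eyes.read_camera("side");cv2.imwrite("pics/top1.png",T);cv2.imwrite("pics/side1.png",S)
s=monitor.read_state();print(s["t"],s["tool_pos"],s["orientation"],s["force"],np.round(s["q"],2)); print(-cw[1].T@cw[2],cw[1])
for nm,lo,hi in [("y",(18,90,70),(35,255,255)),("b",(100,100,40),(125,255,255)),("g",(45,80,40),(85,255,255)),("r",(0,120,60),(8,255,255))]:
    for o in blobs(W,lo,hi,(0,0,640,480),20)[:6]: print(nm,int(o[0]),*[np.round(v,1) for v in o[1:]])
E
```

```text
2.2167 [ 0.40895433 -0.10072366  0.24849861] [ 1.59885680e-01 -3.13736982e+00 -7.90283523e-04] [-0.20734786 -0.50057387 -0.5373825 ] [-0.36 -0.38  1.9   0.    1.62 -2.04]
[ 0.33564677 -0.1102277   0.41440173] [[-0.09683903  0.99529872  0.00163025]
 [ 0.95981327  0.09295269  0.26479859]
 [ 0.26340216  0.02720757 -0.96430236]]
y 446 [348.9 317. ] [346.7 282.9] [351.1 351.2] 68.4 7.8
y 187 [ 62.5 388.1] [ 58.9 365.5] [ 66.1 410.8] 45.9 10.0
y 165 [567.5 383. ] [567.5 408. ] [567.5 358. ] 50.0 9.0
b 1897 [110.7 288.6] [ 49.2 275.8] [172.3 301.4] 125.7 19.0
b 1859 [118.1 221.4] [ 51.3 206.8] [185. 236.] 136.9 16.1
b 539 [ 22.4 270.2] [  3.7 266.4] [ 41.  273.9] 38.0 19.0
b 474 [ 23.2 200.5] [  4.2 196.8] [ 42.1 204.3] 38.6 16.3
b 246 [210.4 445.5] [199.3 426.4] [221.5 464.5] 44.1 6.8
g 724 [ 46.  239.5] [ 45.3 288. ] [ 46.8 191. ] 97.0 9.4
```

View pics/w1.png

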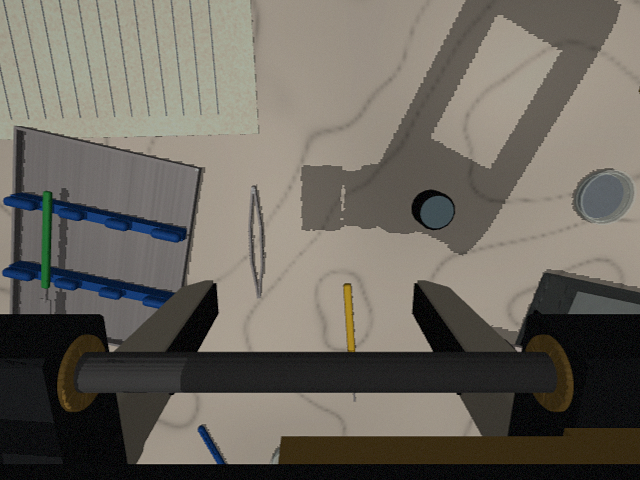

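```bash
cat > m2.py <<'E'
from m import *
def dark(img,box,d=14):
    x0,y0,x1,y1=box; g=cv2.GaussianBlur(cv2.cvtColor(img,cv2.COLOR_BGR2GRAY),(3,3),0)[y0:y1,x0:x1]
    m=((np.median(g)-g.astype(int))>d).astype(np.uint8); m=cv2.morphologyEx(m,cv2.MORPH_CLOSE,np.ones((9,9),np.uint8))
    cs=cv2.findContours(m,cv2.RETR_EXTERNAL,cv2.CHAIN_APPROX_NONE)[0]; c=max(cs,key=cv2.contourArea)+np.array([[x0,y0]])
    r=cv2.minAreaRect(c);b=cv2.boxPoints(r);d=[np.linalg.norm(b[0]-b[1]),np.linalg.norm(b[1]-b[2])]
    e=((b[0]+b[3])/2,(b[1]+b[2])/2) if d[0]>d[1] else ((b[0]+b[1])/2,(b[2]+b[3])/2)
    return np.array(r[0]),e[0],e[1],max(d),min(d)
E
python3 - <<'E'
from m2 import *
ld=lambda n:(lambda z:(z["K"],z["R"],z["t"]))(np.load(n))
T=cv2.imread("pics/top0.png");S=cv2.imread("pics/side0.png");W=cv2.imread("pics/w1.png");ct,cs,cw=cam("top"),cam("side"),ld("w1.npz")
np.set_printoptions(precision=4,suppress=True)
r=[dark(T,(368,225,394,288)),dark(S,(300,314,376,342)),dark(W,(238,178,278,303))]
for q,c in zip(r,(ct,cs,cw)):
    print("forceps",*[np.round(v,1) for v in q],*[onz(c,v,.006)[:2] for v in q[:3]])
print("tri T-W,S-W,T-S",tri(ct,r[0][0],cw,r[2][0]),tri(cs,r[1][0],cw,r[2][0]),tri(ct,r[0][0],cs,r[1][0]))
print("needle tri T-S",tri(ct,(332.6,216.6),cs,(366.3,284.1)))
print("needle butt tri T-W,T-S",tri(ct,(336.9,240),cw,(346.7,282.9)),tri(ct,(336.9,240),cs,(342.3,291.1)))
for a,b in [((416.8,225.5),(392,342.8)),((491,235.5),(428.2,440.6)),((412.9,257.8),(348.2,346)),((487,267),(371.3,447.6))]:
    print("bar end",tri(ct,a,cs,b))
print("bar2 far ends T-W? ",onz(cw,(185,236),.032),onz(cw,(4.2,196.8),.032))
# tray outline from top
g=cv2.cvtColor(T,cv2.COLOR_BGR2HSV)
E
```

```text
forceps [380.  253.5] [380. 282.] [380. 225.] 57.0 8.0 [ 0.4595 -0.1637] [ 0.3894 -0.1636] [ 0.53   -0.1638]
forceps [339.  327.2] [304.4 339.2] [373.7 315.2] 73.3 14.4 [ 0.4573 -0.1675] [ 0.3874 -0.1826] [ 0.5321 -0.1514]
forceps [255.1 243.8] [244.4 186.1] [265.8 301.5] 117.3 27.3 [ 0.4563 -0.1653] [ 0.3928 -0.1804] [ 0.5253 -0.149 ]
tri T-W,S-W,T-S (array([ 0.4597, -0.1663, -0.006 ]), np.float64(0.0013515217445619178)) (array([ 0.4574, -0.1656,  0.0042]), np.float64(0.0010419236941500588)) (array([ 0.4589, -0.164 ,  0.0028]), np.float64(0.0012104635691945673))
needle tri T-S (array([ 0.5517, -0.0469,  0.0046]), np.float64(0.003109691835334765))
needle butt tri T-W,T-S (array([ 0.4923, -0.0572,  0.0074]), np.float64(0.0005038674755239027)) (array([ 0.4942, -0.0577,  0.0048]), np.float64(0.0038135343830866543))
bar end (array([ 0.5283, -0.2511,  0.0244]), np.float64(0.0007833037943341034))
bar end (array([ 0.5061, -0.4368,  0.0166]), np.float64(0.002531883168214556))
bar end (array([ 0.4507, -0.241 ,  0.0267]), np.float64(0.0033167299235560698))
bar end (array([ 0.428 , -0.4262,  0.0152]), np.float64(0.0011093492501909827))
bar2 far ends T-W?  [ 0.4472 -0.2353  0.032 ] [ 0.4236 -0.4183  0.032 ]
```

```bash
python3 - <<'E'
from m2 import *
ld=lambda n:(lambda z:(z["K"],z["R"],z["t"]))(np.load(n))
T=cv2.imread("pics/top0.png");W=cv2.imread("pics/w1.png");S=cv2.imread("pics/side0.png");ct,cs,cw=cam("top"),cam("side"),ld("w1.npz")
np.set_printoptions(precision=4,suppress=True)
for d in (22,30,38):
  res=[]
  for img,box,c in ((T,(370,227,392,286),ct),(S,(303,314,374,342),cs),(W,(243,181,272,300),cw)):
    x0,y0,x1,y1=box; g=cv2.cvtColor(img,cv2.COLOR_BGR2GRAY)[y0:y1,x0:x1].astype(int)
    ys,xs=np.nonzero(np.median(g)-g>d); P=np.stack([xs+x0,ys+y0],1).astype(float)
    W3=np.array([onz(c,p,.0045)[:2] for p in P]); 
    for _ in range(3):
        m=np.median(W3,0); u=np.linalg.svd(W3-m)[2][0]; u*=np.sign(u[0]); q=W3-m; W3=W3[abs(q@np.array([-u[1],u[0]]))<.013]
    a=(W3-m)@u; ctr=m+u*(a.min()+a.max())/2
    print(d,len(W3),"ctr",ctr,"len",np.ptp(a),"yaw",np.degrees(np.arctan2(u[1],u[0])))
E
```

```text
22 212 ctr [ 0.4537 -0.1637] len 0.12912256605266703 yaw 5.757465112467357
22 487 ctr [ 0.4572 -0.1659] len 0.134051634729597 yaw 5.5103235871705945
22 993 ctr [ 0.4561 -0.1642] len 0.13328588548602877 yaw 5.258259335426922
30 122 ctr [ 0.4549 -0.1648] len 0.12644298550492966 yaw 5.304423592843884
30 476 ctr [ 0.4572 -0.1659] len 0.13405016940202352 yaw 5.419171459505432
30 885 ctr [ 0.4554 -0.1641] len 0.13202466644601818 yaw 5.121888659338067
38 91 ctr [ 0.4535 -0.1635] len 0.12397586194944966 yaw 5.473938161482007
38 472 ctr [ 0.4572 -0.1659] len 0.13404832155384452 yaw 5.3260265327549146
38 774 ctr [ 0.4559 -0.1637] len 0.13095198070568972 yaw 5.0438068129606535
```

Forceps: three views agree on centre (0.456, -0.1645), yaw 5.4° and length 131 mm. Reaching for them now.

Emit:
{"method": "arm_command", "body": {"deltas": [[[2.35,-3.2,-2,0,0,0],[2.35,-3.2,-3,0,0,0],[0,0,-4,0,0,-0.4],[0,0,-4,0,0,0],[0,0,-4,0,0,0],[0,0,-3,0,0,0],[0,0,-1.5,0,0,0],[0,0,-1.2,0,0,0],[0,0,-0.7,0,0,0],[0,0,-0.5,0,0,0],[0,0,0,0,0,0],[0,0,0,0,0,0]]], "gripper": 0, "squeeze": 8}}

```text
t: 3.22
tool_pos: [0.4514, -0.1582, 0.0165]
orientation: [-0.149, 3.137, -0.001]
force: [0.4, 0.1, -0.2]
opening: 0.0463
gripper_force: 0.0
```

Emit:
{"method": "arm_command", "body": {"deltas": [[[0.45,-0.6,0,0,0,0],[0,0,-0.6,0,0,0],[0,0,-0.6,0,0,0],[0,0,0,0,0,0],[0,0,0,0,0,0]]]}}

```text
t: 3.63
tool_pos: [0.4546, -0.1642, 0.0031]
orientation: [0.147, -3.137, -0.001]
force: [0.1, -0.5, 0.2]
opening: 0.0463
gripper_force: 0.0
```

Emit:
{"method": "arm_command", "body": {"deltas": [[[0,0,0,0,0,0],[0,0,0,0,0,0],[0,0,0,0,0,0],[0,0,0,0,0,0],[0,0,0,0,0,0],[0,0,0,0,0,0]]], "gripper": -1, "squeeze": 8}}

```text
t: 4.13
tool_pos: [0.4554, -0.1645, 0.0039]
orientation: [-0.148, 3.138, -0.0]
force: [-0.1, 0.5, 0.8]
opening: 0.0142
gripper_force: 8.0
```

Held (14.2 mm, 8 N). I lift and carry to above place 1.

Emit:
{"method": "arm_command", "body": {"deltas": [[[0,0,1.5,0,0,0],[0,0,3,0,0,0],[0,0,3,0,0,0],[0.57,-2.5,0,0,0,-2.5],[0.57,-2.5,0,0,0,-2.5],[0.57,-2.5,0,0,0,-2.5],[0.57,-2.5,0,0,0,-2.5],[0.57,-2.5,0,0,0,-2.4],[0,0,0,0,0,0],[0,0,0,0,0,0],[0,0,0,0,0,0]]]}}

```text
t: 5.05
tool_pos: [0.4834, -0.2888, 0.0783]
orientation: [-0.191, -3.135, -0.001]
force: [-0.1, -0.1, -0.2]
opening: 0.0141
gripper_force: 8.0
```

```bash
python3 - <<'E'
from m2 import *
cw=cam("wrist");W=eyes.read_camera("wrist");np.savez("w2.npz",K=cw[0],R=cw[1],t=cw[2]);cv2.imwrite("pics/w2.png",W)
s=monitor.read_state();R=cv2.Rodrigues(s["orientation"])[0];print(s["t"],s["tool_pos"],np.round(R,3),s["opening"])
E
```

```text
5.1 [ 0.48338444 -0.2883976   0.07837195] [[-0.993  0.121 -0.001]
 [ 0.121  0.993  0.001]
 [ 0.001  0.001 -1.   ]] 0.014590721107606048
```

View pics/w2.png

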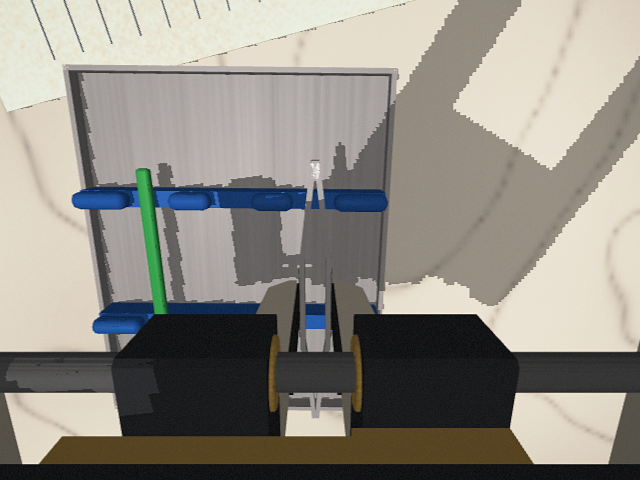

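The picture shows the forceps held between the pads with the near end at (315,165). The near comb's teeth are at (103,200), (189,201), (271,201) and (360,201), so notch 1 is about (313,201), in line with the forceps.

```bash
python3 - <<'E'
from m2 import *
np.set_printoptions(precision=4,suppress=True)
ld=lambda n:(lambda z:(z["K"],z["R"],z["t"]))(np.load(n))
c1,c2=ld("w1.npz"),ld("w2.npz");W1=cv2.imread("pics/w1.png");W2=cv2.imread("pics/w2.png")
# tooth tops = brighter blue than bar
for W,c,box in ((W1,c1,(0,190,195,245)),(W2,c2,(60,180,400,215))):
    x0,y0,x1,y1=box;h=cv2.cvtColor(W,cv2.COLOR_BGR2HSV)[y0:y1,x0:x1]
    m=(h[...,0]>100)&(h[...,0]<128)&(h[...,1]>120); 
    lower=[(x+x0,np.nonzero(m[:,x])[0].max()+y0,m[:,x].sum()) for x in range(m.shape[1]) if m[:,x].sum()>3]
    print([(a,int(b),int(n)) for a,b,n in lower][::6])
for p,q in (((20,200),(103,200)),((72,213),(189,201)),((119,225),(271,201)),((170,235),(360,201))): print("tooth",tri(c1,p,c2,q),onz(c2,q,.032)[:2])
print("tray corners rim .012",[onz(c2,p,.012)[:2] for p in ((66,67),(396,70))])
E
```

```text
[(4, 203, 6), (10, 205, 10), (16, 207, 15), (22, 208, 16), (28, 209, 16), (34, 209, 15), (40, 209, 14), (56, 213, 14), (62, 217, 17), (68, 218, 16), (74, 219, 16), (80, 219, 15), (86, 219, 13), (92, 221, 14), (98, 222, 14), (104, 223, 13), (110, 227, 16), (116, 229, 17), (122, 230, 16), (128, 229, 14), (134, 230, 14), (140, 231, 13), (146, 233, 14), (152, 236, 16), (158, 238, 16), (164, 239, 16), (170, 240, 16), (176, 241, 15), (182, 240, 13)]
[(72, 202, 5), (78, 207, 15), (84, 208, 19), (90, 208, 21), (96, 208, 22), (102, 208, 22), (108, 208, 22), (114, 208, 22), (120, 208, 22), (126, 206, 20), (132, 206, 20), (138, 206, 11), (158, 206, 20), (164, 207, 21), (170, 207, 21), (176, 209, 22), (182, 209, 22), (188, 209, 22), (194, 209, 22), (200, 209, 22), (206, 208, 21), (212, 207, 20), (218, 207, 20), (224, 207, 20), (230, 207, 20), (236, 207, 20), (242, 207, 20), (248, 207, 20), (254, 208, 20), (260, 210, 23), (266, 210, 23), (272, 210, 23), (278, 210, 22), (284, 210, 22), (290, 208, 20), (296, 208, 20), (302, 208, 20), (313, 208, 17), (324, 197, 9), (330, 208, 20), (336, 209, 21), (342, 211, 23), (348, 211, 23), (354, 211, 22), (360, 211, 22), (366, 211, 23), (372, 211, 23), (378, 211, 22), (384, 209, 18)]
tooth (array([ 0.4296, -0.4119,  0.0184]), np.float64(0.0030959813062551825)) [ 0.4295 -0.4029]
tooth (array([ 0.4375, -0.3596,  0.0183]), np.float64(0.00036187999092000356)) [ 0.436  -0.3547]
tooth (array([ 0.4444, -0.3099,  0.0199]), np.float64(0.0018871081737008124)) [ 0.4417 -0.3085]
tooth (array([ 0.4513, -0.2567,  0.0166]), np.float64(0.0015088279487041046)) [ 0.4479 -0.2584]
tray corners rim .012 [array([ 0.3549, -0.4148]), array([ 0.3792, -0.2293])]
```

Emit:
{"method": "arm_command", "body": {"deltas": [[[0.1,0,-1.5,0,0,0],[0,0,-2,0,0,0],[0,0,-1,0,0,0],[0,0,-0.4,0,0,0],[0,0,-0.2,0,0,0],[0,0,-0.1,0,0,0],[0,0,0,0,0,0],[0,0,0,0,0,0]]]}}

```text
t: 5.77
tool_pos: [0.4854, -0.2898, 0.0277]
orientation: [0.192, 3.135, -0.001]
force: [0.1, 0.7, 0.2]
opening: 0.0142
gripper_force: 8.0
```

Emit:
{"method": "arm_command", "body": {"deltas": [[[0,0,-0.15,0,0,0],[0,0,-0.15,0,0,0],[0,0,0,0,0,0],[0,0,0,0,0,0]]]}}

```text
t: 6.1
tool_pos: [0.4848, -0.2896, 0.0239]
orientation: [0.192, 3.136, -0.0]
force: [0.1, 0.6, -0.0]
opening: 0.0141
gripper_force: 8.0
```

Emit:
{"method": "arm_command", "body": {"deltas": [[[0,0,-0.1,0,0,0],[0,0,-0.05,0,0,0],[0,0,0,0,0,0]]]}}

```text
t: 6.35
tool_pos: [0.4851, -0.2896, 0.0233]
orientation: [0.192, 3.135, -0.0]
force: [-3.5, 2.6, 8.7]
opening: 0.0143
gripper_force: 8.0
```

Contact at TCP z = 23.3 mm, so the floor is at about 20 mm, as it should be. I release and rise.

Emit:
{"method": "arm_command", "body": {"deltas": [[[0,0,0.05,0,0,0],[0,0,0,0,0,0],[0,0,0,0,0,0],[0,0,0,0,0,0]]], "gripper": -0.35}}

```text
t: 6.68
tool_pos: [0.4846, -0.2893, 0.0225]
orientation: [-0.192, -3.135, -0.0]
force: [0.8, 0.9, -0.2]
opening: 0.0296
gripper_force: 0.0
```

Emit:
{"method": "arm_command", "body": {"deltas": [[[0,0,1,0,0,0],[0,0,2,0,0,0],[0,0,4,0,0,0],[0.7,4,2,0,0,3],[0.7,4,0,0,0,3],[0.7,4,0,0,0,3],[0.7,4,0,0,0,3],[0.7,4,0,0,0,3],[0,0,0,0,0,2],[0,0,0,0,0,0],[0,0,0,0,0,0]]], "gripper": 0}}

```text
t: 7.6
tool_pos: [0.5194, -0.0925, 0.1118]
orientation: [-0.274, 3.129, -0.001]
force: [0.1, 0.0, -0.1]
opening: 0.0462
gripper_force: 0.0
```

```bash
python3 - <<'E'
from m2 import *
np.set_printoptions(precision=4,suppress=True)
cw=cam("wrist");W=eyes.read_camera("wrist");np.savez("w3.npz",K=cw[0],R=cw[1],t=cw[2]);cv2.imwrite("pics/w3.png",W)
s=monitor.read_state();R=cv2.Rodrigues(s["orientation"])[0];print(s["t"],s["tool_pos"],R[:,1],s["opening"],-cw[1].T@cw[2])
T=eyes.read_camera("top");S=eyes.read_camera("side");cv2.imwrite("pics/top3.png",T);cv2.imwrite("pics/side3.png",S)
for nm,I,c,box in (("w",W,cw,(0,0,640,345)),("s",S,cam("side"),(300,250,420,310)),("t",T,cam("top"),(310,180,350,250))):
    for o in blobs(I,(15,100,70),(35,255,255),box,20)[:3]: print(nm,*[np.round(v,1) for v in o[1:]],*[onz(c,v,.0045)[:2] for v in o[1:4]])
b=np.zeros((480,760,3),np.uint8); b[:,:400]=cv2.resize(W[:,:],(400,480))[:]; b[:,400:]=cv2.resize(S[330:460,300:480],(360,480)); cv2.imwrite("pics/c3.png",b)
E
```

```text
7.65 [ 0.5193 -0.0932  0.1116] [-0.172   0.9851 -0.0006] 0.046316581979749645 [ 0.4469 -0.1053  0.2779]
w [365.8 279.5] [363.6 344.2] [367.9 214.9] 129.4 12.5 [ 0.5444 -0.0481] [ 0.5996 -0.0381] [ 0.4944 -0.0571]
s [366.3 284.1] [341.8 291.1] [390.8 277.1] 51.0 5.4 [ 0.5532 -0.047 ] [ 0.495  -0.0574] [ 0.614  -0.0362]
t [330.2 204. ] [328.6 193.9] [331.9 214. ] 20.4 3.5 [ 0.5815 -0.0405] [ 0.6065 -0.0363] [ 0.5566 -0.0447]
```

View pics/c3.png

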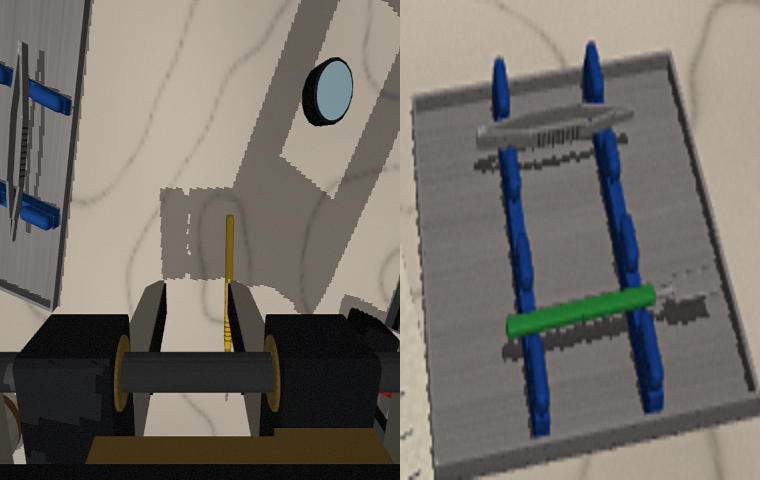

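The forceps lie in place 1 across both combs (right crop, 480–630,125), and the needle sits near (230,290) in the left crop. Needle handle: butt end at (0.4945,-0.0573) from two views, middle about (0.550,-0.047), yaw 10°.

Emit:
{"method": "arm_command", "body": {"deltas": [[[1.5,2.3,-1,0,0,0],[1.5,2.3,-2,0,0,0.3],[0,0,-3,0,0,0],[0,0,-2,0,0,0],[0,0,-1,0,0,0],[0,0,-0.5,0,0,0],[0,0,0,0,0,0],[0,0,0,0,0,0]]]}}

```text
t: 8.42
tool_pos: [0.5499, -0.0475, 0.0172]
orientation: [-0.279, 3.128, -0.001]
force: [0.0, 0.0, 0.1]
opening: 0.0464
gripper_force: 0.0
```

Emit:
{"method": "arm_command", "body": {"deltas": [[[0,0,-0.8,0,0,0],[0,0,-0.55,0,0,0],[0,0,0,0,0,0],[0,0,0,0,0,0]]]}}

```text
t: 8.75
tool_pos: [0.5489, -0.0466, 0.0025]
orientation: [0.282, -3.128, -0.0]
force: [-0.3, 0.2, 0.3]
opening: 0.0467
gripper_force: 0.0
```

Emit:
{"method": "arm_command", "body": {"deltas": [[[0,0,0,0,0,0],[0,0,0,0,0,0],[0,0,0,0,0,0],[0,0,0,0,0,0],[0,0,0,0,0,0],[0,0,0,0,0,0],[0,0,0,0,0,0]]], "gripper": -1}}

```text
t: 9.33
tool_pos: [0.5493, -0.0466, 0.0027]
orientation: [-0.282, 3.129, -0.0]
force: [0.2, 0.1, 0.7]
opening: 0.0089
gripper_force: 8.0
```

Emit:
{"method": "arm_command", "body": {"deltas": [[[0,0,1,0,0,0],[0,0,3,0,0,0],[0,0,4,0,0,0],[-0.85,-3.6,1,0,0,-2.1],[-0.85,-3.6,0,0,0,-2.1],[-0.85,-3.6,0,0,0,-2.1],[-0.85,-3.6,0,0,0,-2.1],[-0.85,-3.6,0,0,0,-2.1],[-0.85,-3.6,0,0,0,-2.1],[-0.85,-3.6,0,0,0,-2.1],[-0.85,-3.6,0,0,0,-2.1],[0,0,0,0,0,0]]]}}

```text
t: 10.33
tool_pos: [0.4794, -0.3408, 0.094]
orientation: [0.189, 3.135, -0.005]
force: [0.9, -0.7, -1.3]
opening: 0.009
gripper_force: 8.0
```

```bash
python3 - <<'E'
from m2 import *
s=monitor.read_state();R=cv2.Rodrigues(s["orientation"])[0];print(s["t"],s["tool_pos"],R[:,1],np.degrees(np.arctan2(-R[0,1],R[1,1])),s["opening"],s["gripper_force"])
E
```

```text
10.3333 [ 0.47942172 -0.34084784  0.09398717] [ 0.11998533  0.99276979 -0.00341666] -6.891296130598767 0.0090002777485941 7.999810874462128
```

Emit:
{"method": "arm_command", "body": {"deltas": [[[0,0,-2,0,0,0],[0,0,-2.5,0,0,0],[0,0,-1.5,0,0,0],[0,0,-0.3,0,0,0],[0,0,0,0,0,0],[0,0,0,0,0,0]]]}}

```text
t: 10.83
tool_pos: [0.4818, -0.3347, 0.0308]
orientation: [0.178, 3.136, -0.001]
force: [0.4, 0.1, 0.4]
opening: 0.0091
gripper_force: 8.0
```

Emit:
{"method": "arm_command", "body": {"deltas": [[[-0.2,-0.2,-0.3,0,0,-0.4],[0,0,-0.2,0,0,0],[0,0,-0.15,0,0,0],[0,0,-0.1,0,0,0],[0,0,0,0,0,0]]]}}

```text
t: 11.25
tool_pos: [0.4794, -0.3368, 0.0226]
orientation: [0.189, 3.135, -0.001]
force: [-0.2, -0.4, 2.0]
opening: 0.0089
gripper_force: 8.0
```

Emit:
{"method": "arm_command", "body": {"deltas": [[[0,0,-0.05,0,0,0],[0,0,0,0,0,0]]]}}

```text
t: 11.42
tool_pos: [0.4795, -0.3369, 0.0226]
orientation: [0.189, 3.135, -0.001]
force: [-1.8, 1.5, 6.2]
opening: 0.0093
gripper_force: 8.0
```

Touching the floor. I release to 25 mm and rise.

Emit:
{"method": "arm_command", "body": {"deltas": [[[0,0,0.05,0,0,0],[0,0,0,0,0,0],[0,0,0,0,0,0],[0,0,0,0,0,0]]], "gripper": -0.45}}

```text
t: 11.75
tool_pos: [0.4791, -0.3365, 0.022]
orientation: [-0.189, -3.136, -0.0]
force: [0.3, -0.2, -0.1]
opening: 0.0248
gripper_force: 0.0
```

Emit:
{"method": "arm_command", "body": {"deltas": [[[0,0,1,0,0,0],[0,0,2.5,0,0,0],[0,0,4,0,0,0],[0,0,4,0,0,0],[0,4,1,0,0,0],[0,4,0,0,0,0],[0,4,0,0,0,0],[0,4,0,0,0,0],[0,0,0,0,0,0],[0,0,0,0,0,0]]]}}

```text
t: 12.58
tool_pos: [0.4795, -0.1748, 0.148]
orientation: [0.184, 3.135, -0.001]
force: [0.3, -0.3, -0.3]
opening: 0.0256
gripper_force: 0.0
```

```bash
python3 - <<'E'
from m2 import *
s=monitor.read_state();print(s["t"],s["tool_pos"],s["orientation"])
T=eyes.read_camera("top");S=eyes.read_camera("side");cv2.imwrite("pics/top4.png",T);cv2.imwrite("pics/side4.png",S)
W=eyes.read_camera("wrist")
b=np.zeros((600,800,3),np.uint8); b[:300,:400]=cv2.resize(W,(400,300)); b[:300,400:]=cv2.resize(S[335:455,300:460],(400,300)); b[300:,:400]=cv2.resize(S[200:260,310:390],(400,300),interpolation=cv2.INTER_CUBIC)
b[300:,400:]=cv2.resize(T[180:240,220:300],(400,300),interpolation=cv2.INTER_CUBIC); cv2.imwrite("pics/c4.png",b)
E
```

```text
12.5833 [ 0.47949911 -0.17479486  0.14804241] [ 1.83667567e-01  3.13527274e+00 -6.03120097e-04]
```

View pics/c4.png

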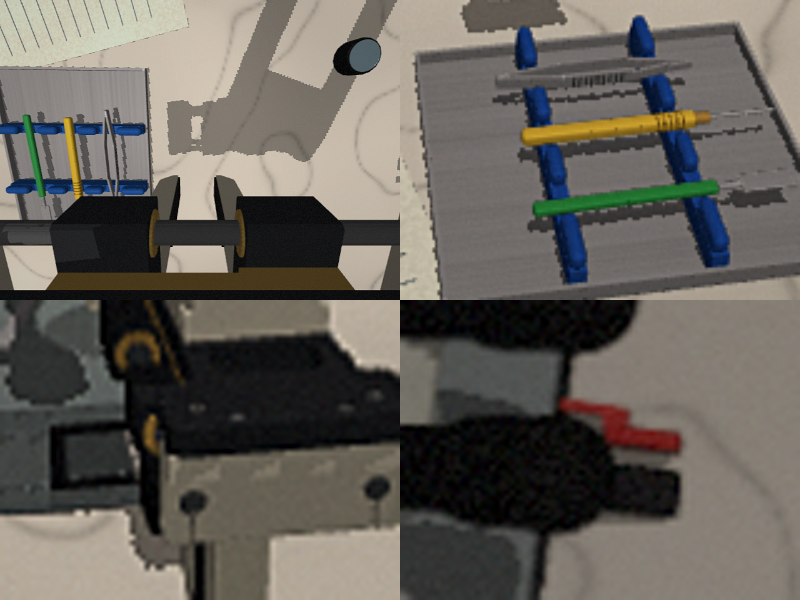

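The needle and forceps lie in order in the tray with tips like the spatula's. In the top crop the red tab's front end is at about (680,440) and the black block's at (680,493). Next, the grip's pose.

```bash
python3 - <<'E'
from m2 import *
np.set_printoptions(precision=4,suppress=True)
T=cv2.imread("pics/top0.png");S=cv2.imread("pics/side0.png");ct,cs=cam("top"),cam("side")
for n,v,zz in (("tab out",(276,206.4),.052),("tab in",(276,211),.052),("blk in",(276,214),.052),("blk out",(276,223.4),.052)): print(n,onz(ct,v,zz))
g=cv2.GaussianBlur(cv2.cvtColor(T,cv2.COLOR_BGR2GRAY),(3,3),0).astype(int)
P=np.array([(x,228+np.argmax(np.diff(g[228:275,x]))+.5) for x in range(140,240)],float)
def fit(P,z):
    Q=np.array([onz(ct,p,z)[:2] for p in P])
    for _ in range(4):
        m=np.median(Q,0);u=np.linalg.svd(Q-Q.mean(0))[2][0];m=Q.mean(0);Q=Q[abs((Q-m)@np.array([-u[1],u[0]]))<.003] if len(Q)>10 else Q
    return m,u,len(Q)
m,u,n=fit(P,0.);u*=np.sign(u[1]);print("base side edge",m,u,n,np.degrees(np.arctan2(-u[0],u[1])))
P=np.array([(235+np.argmax(np.diff(g[y,235:262]))+.5,y) for y in range(229,250)],float)
m,u,n=fit(P,0.);u*=-np.sign(u[0]);print("front edge",m,u,n,np.degrees(np.arctan2(u[1],u[0])))
# red tab in side: columns/rows
h=cv2.cvtColor(S,cv2.COLOR_BGR2HSV);mr=((h[...,0]<9)|(h[...,0]>172))&(h[...,1]>120)&(h[...,2]>50);mr[:200]=0;mr[262:]=0;mr[:,:320]=0;mr[:,380:]=0
for y in range(220,252):
    xs=np.nonzero(mr[y])[0]; k=np.nonzero(S[y,325:352].max(1)<45)[0]+325
    print(y,(xs.min(),xs.max()) if len(xs) else None,(k.min(),k.max()) if len(k) else None)
E
```

```text
tab out [0.5694 0.0912 0.052 ]
tab in [0.5584 0.0911 0.052 ]
blk in [0.5513 0.091  0.052 ]
blk out [0.529  0.0908 0.052 ]
base side edge [0.4667 0.3061] [0.1214 0.9926] 99 -6.974285360011661
front edge [0.4938 0.1629] [-0.99    0.1413] 21 171.87794297269414
220 None None
221 None None
222 None None
223 None (np.int64(339), np.int64(351))
224 None (np.int64(325), np.int64(351))
225 (np.int64(352), np.int64(354)) (np.int64(325), np.int64(349))
226 (np.int64(352), np.int64(354)) (np.int64(325), np.int64(347))
227 (np.int64(353), np.int64(355)) (np.int64(325), np.int64(349))
228 (np.int64(351), np.int64(356)) (np.int64(329), np.int64(350))
229 (np.int64(350), np.int64(356)) (np.int64(325), np.int64(347))
230 (np.int64(351), np.int64(356)) (np.int64(327), np.int64(347))
231 (np.int64(351), np.int64(357)) (np.int64(326), np.int64(350))
232 (np.int64(351), np.int64(357)) (np.int64(327), np.int64(350))
233 (np.int64(351), np.int64(357)) (np.int64(325), np.int64(350))
234 (np.int64(351), np.int64(357)) (np.int64(325), np.int64(350))
235 (np.int64(353), np.int64(357)) (np.int64(326), np.int64(350))
236 (np.int64(350), np.int64(357)) (np.int64(325), np.int64(348))
237 (np.int64(350), np.int64(356)) (np.int64(325), np.int64(351))
238 (np.int64(350), np.int64(356)) (np.int64(338), np.int64(351))
239 (np.int64(353), np.int64(356)) (np.int64(338), np.int64(351))
240 (np.int64(353), np.int64(355)) (np.int64(334), np.int64(348))
241 (np.int64(353), np.int64(355)) (np.int64(325), np.int64(348))
242 (np.int64(353), np.int64(355)) (np.int64(339), np.int64(348))
243 (np.int64(353), np.int64(355)) (np.int64(339), np.int64(348))
244 (np.int64(353), np.int64(355)) (np.int64(339), np.int64(348))
245 None (np.int64(340), np.int64(348))
246 None (np.int64(340), np.int64(346))
247 None None
248 None None
249 None None
250 None None
251 None None
```

Emit:
{"method": "arm_command", "body": {"deltas": [[[0.5,0.6,0.3,0,0,-7],[0.5,0.6,0.3,0,0,-7],[0.5,0.6,0.3,0,0,-7],[0.5,0.6,0.3,0,0,-7],[0.5,0.6,0.3,0,0,-7],[0.5,0.6,0.3,0,0,-7],[0.5,0.6,0.3,0,0,-7],[0.5,0.6,0.3,0,0,-7],[0.5,0.6,0.3,0,0,-7],[0.5,0.6,0.3,0,0,-7],[0.5,0.6,0.3,0,0,-7],[0.5,0.6,0.3,0,0,-7]]], "gripper": 0.6}}

```text
t: 13.73
tool_pos: [0.5395, -0.106, 0.1832]
orientation: [-2.248, -2.194, 0.001]
force: [-0.3, 0.1, -0.5]
opening: 0.0743
gripper_force: 0.0
```

Emit:
{"method": "arm_command", "body": {"deltas": [[[0,0,0,0,0,-6],[0,0,0,6.6,-0.8,0],[0,0,0,6.6,-0.8,0],[0,0,0,6.6,-0.8,0],[0,0,0,6.6,-0.8,0],[0,0,0,6.6,-0.8,0],[0,0,0,6.6,-0.8,0],[0,0,0,0,0,0],[0,0,0,0,0,0]]]}}

```text
t: 14.48
tool_pos: [0.5383, -0.1071, 0.181]
orientation: [-1.944, -1.712, -0.702]
force: [-0.3, -0.3, 0.0]
opening: 0.0743
gripper_force: 0.0
```

```bash
cat > tgt.py <<'E'
from m2 import *
from scipy.spatial.transform import Rotation as Ro
np.set_printoptions(precision=4,suppress=True)
def frame(tilt=40,psi=np.arctan2(.9926,.1214)):
    u=np.array([np.cos(psi),np.sin(psi),0]);z=np.sin(np.radians(tilt))*u+np.array([0,0,-np.cos(np.radians(tilt))])
    y=-np.array([-u[1],u[0],0]); return u,np.stack([np.cross(y,z),y,z],1)
def report(G,back=0,tilt=40):
    u,R=frame(tilt); s=monitor.read_state(); Rc=Ro.from_rotvec(s["orientation"]).as_matrix()
    d=Ro.from_matrix(R@Rc.T).as_rotvec(degrees=True); p=G+(.019-back)*R[:,2]
    print("t",s["t"],"tcp",s["tool_pos"],"dpos cm",(p-s["tool_pos"])*100,"drot deg",d,"q",s["q"],"open",s["opening"])
E
python3 - <<'E'
from tgt import *
cs,ct=cam("side"),cam("top")
for n,v,z in (("blk front bot L",(339.3,246.8),.02),("tab bot out",(356,245),.02),("tab top out",(357.5,231),.052),("blk bot R",(348.7,246),.02)): print(n,onz(cs,v,z))
report(np.array([.5473,.1087,.038]),.12)
cw=cam("wrist");W=eyes.read_camera("wrist");np.savez("w5.npz",K=cw[0],R=cw[1],t=cw[2]);cv2.imwrite("pics/w5.png",W)
for o in blobs(W,(0,120,50),(8,255,255),(0,0,640,480),20)[:4]: print("r",int(o[0]),*[np.round(v,1) for v in o[1:]])
print(proj(cw,(.5473,.1087,.038)),proj(cw,(.5488,.1208,.0234)))
E
```

```text
blk front bot L [0.5339 0.0962 0.02  ]
tab bot out [0.5752 0.0935 0.02  ]
tab top out [0.5817 0.1043 0.052 ]
blk bot R [0.5568 0.0937 0.02  ]
t 14.4833 tcp [ 0.5383 -0.1071  0.181 ] dpos cm [ 0.108  15.1384 -6.5604] drot deg [ 0.0858 -0.2343  0.2088] q [-0.6819  0.2635  1.5713  0.5794  1.7004 -0.5959] open 0.07425458719256936
r 480 [324.5 128. ] [324.5 100. ] [324.5 156. ] 56.0 17.0
r 141 [603.8   5.5] [597.1  14.3] [610.4  -3.4] 22.2 12.2
[298.1435 138.3147] [298.9007 138.3146]
```

View pics/w5.png

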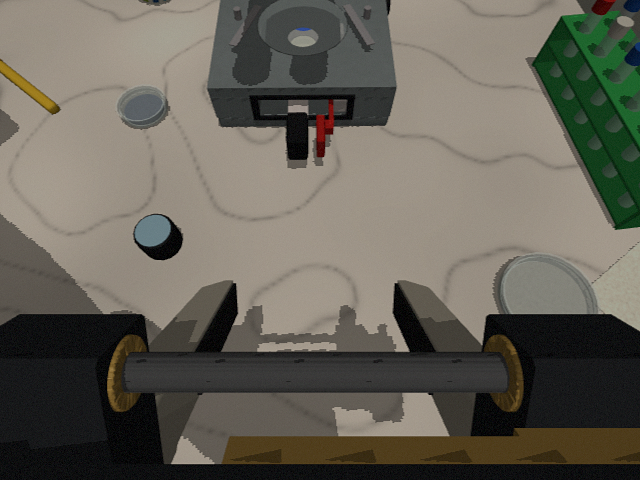

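The wrist view shows the black block at (288–307, 113–160), the red tab at (316–327, 115–157) and the fingers level with the slot. I approach to 12 cm short and measure the grip again from there.

Emit:
{"method": "arm_command", "body": {"deltas": [[[0.1,1.5,-0.6,0,0,0],[0.1,2.2,-1,0,0,0],[0.1,2.2,-1,0,0,0],[0,2.2,-1,0,0,0],[0,2.2,-1,0,0,0],[0,2.2,-1,0,0,0],[0,1.5,-0.6,0,0,0],[0,0,0,0,0,0],[0,0,0,0,0,0]]]}}

```text
t: 15.28
tool_pos: [0.5423, 0.0363, 0.122]
orientation: [-1.938, -1.723, -0.703]
force: [-0.0, -1.4, -0.2]
opening: 0.0741
gripper_force: 0.0
```

```bash
python3 - <<'E'
from tgt import *
ld=lambda n:(lambda z:(z["K"],z["R"],z["t"]))(np.load(n))
report(np.array([.5473,.1087,.038]),.12)
cw=cam("wrist");W=eyes.read_camera("wrist");np.savez("w6.npz",K=cw[0],R=cw[1],t=cw[2]);cv2.imwrite("pics/w6.png",W)
c5=ld("w5.npz")
for n,v in (("blk",(287.5,160)),("tab",(325.5,157))): print(n,onz(c5,v,.02))
h=cv2.cvtColor(W,cv2.COLOR_BGR2HSV);mr=((h[...,0]<9)|(h[...,0]>172))&(h[...,1]>110)&(h[...,2]>40)
mr[:,:230]=0;mr[:,420:]=0;mr[310:]=0
mk=(W.max(2)<45);mk[:,:230]=0;mk[:,420:]=0;mk[310:]=0
for nm,m in (("r",mr),("k",mk)):
    n,l,st,ce=cv2.connectedComponentsWithStats(m.astype(np.uint8)); 
    for i in range(1,n):
        if st[i,4]>60: print(nm,st[i],ce[i])
print(proj(cw,(.5473,.1087,.038)))
cv2.imwrite("pics/c6.png",cv2.resize(W[60:310,200:480],None,fx=2.1,fy=2.1))
E
```

```text
t 15.2833 tcp [0.5423 0.0363 0.122 ] dpos cm [-0.2926  0.7983 -0.6661] drot deg [ 0.2264  0.0717 -0.2183] q [-0.4702  0.171   1.7946  0.6481  1.4778 -0.5167] open 0.07407443045730061
blk [0.5335 0.0958 0.02  ]
tab [0.575  0.0945 0.02  ]
r [ 334  179   25   81 1134] [345.2257 221.254 ]
k [ 241  173  148   27 1623] [309.9957 183.4757]
k [324 194  27   6 160] [336.8375 196.4875]
k [ 293  201   31   62 1801] [308.1527 231.3276]
k [394 283  18  27 284] [400.1408 299.669 ]
k [230 284   8  26 164] [232.939  297.6341]
[309.7626 236.0814]
```

View pics/c6.png

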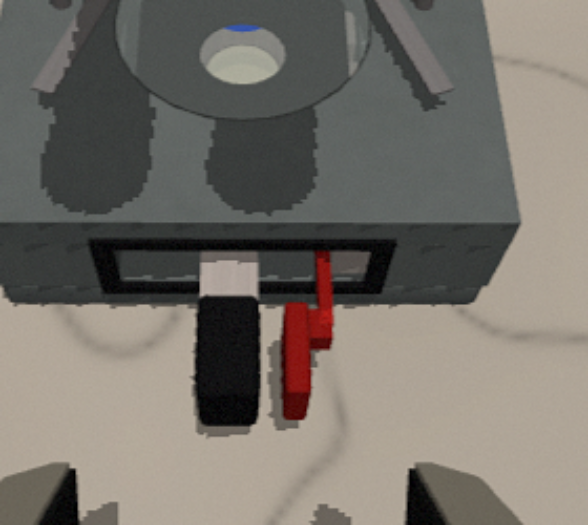

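```bash
python3 - <<'E'
from tgt import *
ld=lambda n:(lambda z:(z["K"],z["R"],z["t"]))(np.load(n))
c5,c6,ct,cs=ld("w5.npz"),ld("w6.npz"),cam("top"),cam("side")
for n,v,z in (("blk bot out",(296.2,262.4),.02),("blk top out",(295,250.5),.052),("blk bot in",(322.4,262),.02),("tab bot out",(345.9,258.5),.02)): print(n,onz(c6,v,z))
print("tri blk bot out w6-side",tri(c6,(296.2,262.4),cs,(339.3,246.8)),"w5-w6",tri(c5,(287.5,160),c6,(296.2,262.4)),"tab bot out w6-side",tri(c6,(345.9,258.5),cs,(356,245)))
print("base front bottom corners", onz(c6,(200+12/2.1,60+303/2.1),0),onz(c6,(200+472/2.1,60+303/2.1),0),"top",onz(c6,(200,60+222/2.1),.062),onz(c6,(200+519/2.1,60+222/2.1),.062))
report(np.array([.552,.1135,.038]),.12)
E
```

```text
blk bot out [0.5349 0.0957 0.02  ]
blk top out [0.5351 0.0922 0.052 ]
blk bot in [0.5554 0.0936 0.02  ]
tab bot out [0.5742 0.0944 0.02  ]
tri blk bot out w6-side (array([0.5344, 0.0959, 0.0199]), np.float64(0.001144092417271134)) w5-w6 (array([0.5342, 0.0956, 0.0203]), np.float64(0.001419515323813417)) tab bot out w6-side (array([0.5748, 0.0943, 0.0196]), np.float64(0.0011611591920889024))
base front bottom corners [0.4591 0.1692 0.    ] [0.6559 0.146  0.    ] top [0.4709 0.1652 0.062 ] [0.6556 0.1435 0.062 ]
t 15.3333 tcp [0.5428 0.0353 0.1223] dpos cm [ 0.1286  1.3741 -0.6956] drot deg [ 0.2297  0.107  -0.1477] q [-0.4717  0.1715  1.7935  0.6482  1.478  -0.5169] open 0.07423639690653913
```

The grip is found at (0.5525, 0.1145, 0.038): three rays agree, the underside comes out at 20 mm and the width at 41 mm. I go in along the tilted tool axis.

Emit:
{"method": "arm_command", "body": {"deltas": [[[0.2,1.4,-0.7,0,0,0],[0.2,1.5,-1.8,0,0,0],[0.2,1.5,-1.8,0,0,0],[0.2,1.5,-1.8,0,0,0],[0.1,0.8,-0.9,0,0,0],[0,0,0,0,0,0],[0,0,0,0,0,0]]]}}

```text
t: 15.92
tool_pos: [0.5512, 0.1024, 0.0512]
orientation: [-1.939, -1.719, -0.703]
force: [-0.3, -0.5, 1.1]
opening: 0.0744
gripper_force: 0.0
```

```bash
python3 - <<'E'
from tgt import *
report(np.array([.5525,.1145,.038]),0); print(monitor.read_state()["force"])
E
```

```text
t 15.9167 tcp [0.5512 0.1024 0.0512] dpos cm [ 0.2831  2.4242 -2.7778] drot deg [ 0.1039 -0.0454 -0.0897] q [-0.3532  0.2538  1.8507  0.7031  1.3053 -0.5188] open 0.07438869698844977
[-0.2815 -0.4967  1.1441]
```

Emit:
{"method": "arm_command", "body": {"deltas": [[[0.1,0.8,-0.9,0,0,0],[0.1,0.8,-0.9,0,0,0],[0.1,0.6,-0.7,0,0,0],[0,0.2,-0.2,0,0,0],[0,0,0,0,0,0],[0,0,0,0,0,0]]]}}

```text
t: 16.42
tool_pos: [0.554, 0.1266, 0.024]
orientation: [-1.939, -1.719, -0.703]
force: [-0.1, -0.9, -0.0]
opening: 0.0746
gripper_force: 0.0
```

```bash
python3 - <<'E'
from tgt import *
report(np.array([.5525,.1145,.038]),0); print(monitor.read_state()["force"])
E
```

```text
t 16.4167 tcp [0.554  0.1266 0.024 ] dpos cm [ 0.0004 -0.0008 -0.0555] drot deg [ 0.0997 -0.0416 -0.0896] q [-0.3087  0.2967  1.8603  0.7286  1.2409 -0.5253] open 0.0745839709474417
[-0.0935 -0.9173 -0.0333]
```

Now I squeeze with 15 N.

Emit:
{"method": "arm_command", "body": {"deltas": [[[0,0,0,0,0,0],[0,0,0,0,0,0],[0,0,0,0,0,0],[0,0,0,0,0,0],[0,0,0,0,0,0],[0,0,0,0,0,0],[0,0,0,0,0,0],[0,0,0,0,0,0]]], "gripper": -1, "squeeze": 15}}

```text
t: 17.08
tool_pos: [0.5569, 0.1253, 0.0251]
orientation: [-1.943, -1.72, -0.709]
force: [9.8, 0.8, -3.5]
opening: 0.0395
gripper_force: 15.0
```

The opening of 39.5 mm with a net +x push of about 10 N suggests the fingertip is on the tab's outward stem near its rear, not on the flat grip plate. I open, back off 9 mm to the front and check.

Emit:
{"method": "arm_command", "body": {"deltas": [[[0,0,0,0,0,0],[0,0,0,0,0,0],[0,0,0,0,0,0],[0,0,0,0,0,0],[-0.1,-0.45,0,0,0,0],[-0.1,-0.45,0,0,0,0],[0,0,0,0,0,0],[0,0,0,0,0,0]]], "gripper": 0.6}}

```text
t: 17.75
tool_pos: [0.5516, 0.1173, 0.0238]
orientation: [-1.939, -1.718, -0.703]
force: [-0.7, 0.2, 0.9]
opening: 0.0747
gripper_force: 0.0
```

```bash
python3 - <<'E'
from tgt import *
report(np.array([.5525,.1145,.038]),0); print(monitor.read_state()["force"])
cw=cam("wrist");W=eyes.read_camera("wrist");np.savez("w7.npz",K=cw[0],R=cw[1],t=cw[2]);cv2.imwrite("pics/w7.png",W)
T=eyes.read_camera("top");S=eyes.read_camera("side");cv2.imwrite("pics/side7.png",S)
b=np.zeros((480,800,3),np.uint8);b[:,:480]=cv2.resize(W[200:440,200:440],(480,480));b[:240,480:]=cv2.resize(T[190:235,240:300],(320,240),interpolation=cv2.INTER_CUBIC);b[240:,480:]=cv2.resize(S[200:260,310:390],(320,240),interpolation=cv2.INTER_CUBIC)
cv2.imwrite("pics/c7.png",b)
E
```

```text
t 17.75 tcp [0.5516 0.1173 0.0238] dpos cm [ 0.237   0.9359 -0.0401] drot deg [ 0.087  -0.0772 -0.0573] q [-0.3268  0.2967  1.8608  0.7226  1.2507 -0.5367] open 0.07468884112272343
[-0.6882  0.1651  0.9404]
```

View pics/c7.png

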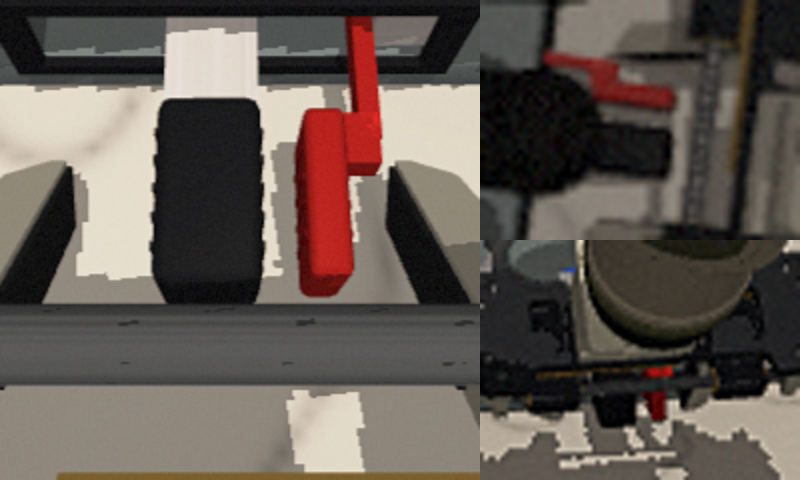

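The picture confirms it. The stem's lug sits at the tab's rear, (345–382, 110–175), beside the flat plate at (300–352, 105–295), and the fingers are centred. I back off another 5 mm and squeeze the plate.

Emit:
{"method": "arm_command", "body": {"deltas": [[[-0.05,-0.5,0,0,0,0],[0,0,0,0,0,0],[0,0,0,0,0,0]]]}}

```text
t: 18.15
tool_pos: [0.5518, 0.1122, 0.0242]
orientation: [-1.94, -1.718, -0.704]
force: [0.5, -0.1, 0.0]
opening: 0.0743
gripper_force: 0.0
```

Emit:
{"method": "arm_command", "body": {"deltas": [[[0,0,0,0,0,0],[0,0,0,0,0,0],[0,0,0,0,0,0],[0,0,0,0,0,0],[0,0,0,0,0,0],[0,0,0,0,0,0],[0,0,0,0,0,0],[0,0,0,0,0,0]]], "gripper": -1, "squeeze": 15}}

```text
t: 18.82
tool_pos: [0.551, 0.1128, 0.0243]
orientation: [-1.938, -1.718, -0.703]
force: [-3.3, 0.8, 2.4]
opening: 0.0307
gripper_force: 15.0
```

Pressed home (31 mm wide, small net force). I draw out 40 mm along the slide's axis.

Emit:
{"method": "arm_command", "body": {"deltas": [[[-0.02,-0.2,0,0,0,0],[-0.05,-0.4,0,0,0,0],[-0.05,-0.4,0,0,0,0],[-0.05,-0.4,0,0,0,0],[-0.05,-0.4,0,0,0,0],[-0.05,-0.4,0,0,0,0],[-0.05,-0.4,0,0,0,0],[-0.05,-0.4,0,0,0,0],[-0.05,-0.4,0,0,0,0],[-0.05,-0.4,0,0,0,0],[-0.02,-0.2,0,0,0,0],[0,0,0,0,0,0]]]}}

```text
t: 19.82
tool_pos: [0.5462, 0.0718, 0.0242]
orientation: [-1.939, -1.718, -0.703]
force: [-6.7, -0.9, 7.3]
opening: 0.0307
gripper_force: 15.0
```

Emit:
{"method": "arm_command", "body": {"deltas": [[[0,0,0,0,0,0],[0,0,0,0,0,0],[0,0,0,0,0,0]]]}}

```text
t: 20.07
tool_pos: [0.5462, 0.0718, 0.0242]
orientation: [-1.939, -1.718, -0.703]
force: [-6.5, -2.0, 6.0]
opening: 0.0309
gripper_force: 15.0
```

Emit:
{"method": "arm_command", "body": {"deltas": [[[0,0.1,0,0,0,0],[0,0,0,0,0,0],[0,0,0,0,0,0]]]}}

```text
t: 20.32
tool_pos: [0.5462, 0.0729, 0.0242]
orientation: [-1.939, -1.718, -0.703]
force: [-5.6, -0.5, 6.1]
opening: 0.0307
gripper_force: 15.0
```

Emit:
{"method": "arm_command", "body": {"deltas": [[[0,0,0,0,0,0],[0,0,0,0,0,0],[0,0,0,0,0,0],[0,0,0,0,0,0],[0,0,0,0,0,0]]], "gripper": 0.6}}

```text
t: 20.73
tool_pos: [0.5465, 0.0733, 0.0239]
orientation: [-1.939, -1.718, -0.703]
force: [-0.3, 0.2, -0.9]
opening: 0.0593
gripper_force: 0.0
```

Emit:
{"method": "arm_command", "body": {"deltas": [[[-0.1,-0.6,0.8,0,0,0],[-0.2,-1.5,1.8,0,0,0],[-0.3,-2.2,2.6,0,0,0],[-0.3,-2.2,2.6,0,0,0],[-0.2,-1.9,2,0,0,0],[0,0,0,0,0,0],[0,0,0,0,0,0]]]}}

```text
t: 21.32
tool_pos: [0.5368, -0.0124, 0.1238]
orientation: [-1.942, -1.72, -0.706]
force: [0.5, -0.1, -0.4]
opening: 0.0743
gripper_force: 0.0
```

```bash
python3 - <<'E'
from tgt import *
s=monitor.read_state();print(s["t"],s["tool_pos"],s["force"])
cw=cam("wrist");W=eyes.read_camera("wrist");S=eyes.read_camera("side");np.savez("w8.npz",K=cw[0],R=cw[1],t=cw[2]);cv2.imwrite("pics/w8.png",W);cv2.imwrite("pics/side8.png",S)
ld=lambda n:(lambda z:(z["K"],z["R"],z["t"]))(np.load(n))
u=np.array([.1214,.9926,0]);v=np.array([-.9926,.1214,0]);G0=np.array([.5525,.1145,0])
for nm,c,W in (("before",ld("w6.npz"),cv2.imread("pics/w6.png")),("after",cw,W)):
    h=cv2.cvtColor(W,cv2.COLOR_BGR2HSV);mr=((h[...,0]<9)|(h[...,0]>172))&(h[...,1]>110)&(h[...,2]>40);mk=W.max(2)<45
    for k,m in (("red",mr),("blk",mk)):
        m=m.copy();m[:,:230]=0;m[:,420:]=0;m[310:]=0
        n,l,st,ce=cv2.connectedComponentsWithStats(m.astype(np.uint8))
        for i in range(1,n):
            if st[i,4]>300:
                x,y,w,hh,a=st[i]; b=y+hh-1; xs=np.nonzero((l==i)[b-4])[0]
                f=[onz(c,(xx,b),.02)-G0 for xx in (xs.min(),xs.max())]
                print(nm,k,st[i],"front edge u,v mm",[(round(1e3*float(q@u),1),round(1e3*float(q@v),1)) for q in f])
E
```

```text
21.3167 [ 0.5368 -0.0124  0.1238] [ 0.4862 -0.0798 -0.4387]
before red [ 334  179   25   81 1134] front edge u,v mm [(-17.8, -15.4), (-17.8, -23.3)]
before blk [ 241  173  148   27 1623] front edge u,v mm [(36.7, 58.3), (37.2, -56.4)]
before blk [ 293  201   31   62 1801] front edge u,v mm [(-20.5, 16.1), (-20.4, -4.3)]
after red [ 333  132   24  119 1351] front edge u,v mm [(-58.3, -14.9), (-58.3, -23.7)]
after blk [ 245  125  138   36 1619] front edge u,v mm [(29.7, 18.4), (29.7, 18.4)]
after blk [ 292  193   31   61 1730] front edge u,v mm [(-60.9, 16.4), (-60.9, -4.4)]
```

The slide moved 40.4 mm and the tab's outer face is back at -23.7 mm (it was -23.3 before), so the latch has sprung out. The arm is clear. Handing in.

```bash
python3 -c "
from plant import ticket
print(ticket.close_job())"
```

```text
the job is handed in; nothing more can be done
None
```

The job is handed in, with no verdict returned: the slide was drawn out to the blue stop (40.4 mm measured) with its latch sprung back, and the forceps and needle lie in places 1 and 2, tips like the spatula's.

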